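# Set and cam-lock the sliding jaw of a circuit-board holder

### The job

Get the board holder ready for a larger board: swing the hasp off the sliding jaw's catch and well out to the side, then pull the sprung jaw along its rail until its pointer lines up with the point of the index clip. Keep the jaw there while you squeeze the cam lever fully shut against the jaw's grip plate (don't start closing the lever anywhere else on the rail), and leave the reel, bottle and screwdriver alone. The cam does not hold by itself, so finish while still holding: lever pinched shut against the plate, pointer on the mark, nothing let go.

Things in the scene. Friction and masses are not known exactly. Their poses are not given: they have to be found in the camera images.
- holder: Circuit-board holder fixed to the bench: dark base plate 140 x 270 x 10 mm (x -70 to 70, y -110 to 160 in its frame), rail 30 wide along its y (top z 32), blue fixed jaw 80 wide, 58 high at y -105 to -78. Origin: on the bench under the rail's axis and the middle of the parked jaw; z up. x, y, z mm below are in this frame, jaw parked. White scale lines are decoration.
- jaw (a joint): Travel of the blue sliding jaw along the holder's +y, m: 0 parked (start), 0.12 stop; the mark is 0.055 to 0.105 away. A spring pulls it to 0: about 2 N parked, 6 N at 0.11. Only the robot holds it out; the cam lever does not. Carriage 70 x 70 mm in plan, top z 46, with a steel catch stud (diameter 8, top z 68) at x -22, y -27.
- jaw_grip: Blue upright L on the jaw. Origin: middle of the grip plate's foot, x 0, y 14, z 46; axes as holder. Grip plate 12 thick (x -6 to 6), 42 wide (y -21 to 21 from origin), top z 102. Pull wing: 6 mm sheet out to -x from the plate's +y end (x -6 to -51, y 15 to 21 from origin, top z 102). A finger on the plate's -x side pushing +y on the wing pulls the jaw and leaves the lever open.
- lever (a joint): Cam lever on the jaw's +x side, hinge along y at x 14, z 56. 0 = shut: upright beside the grip plate (4 mm gap); starts 0.30 to 0.42 rad open, leaning to +x (stop 0.5). Stays where left (friction 0.07 N m, 2 to 3 N at the pads). Shut it by closing the gripper along x across plate and lever.
- lever_plate: Black plate of the cam lever, 8 mm thick, 26 mm wide (y), 48 mm long, plus a round bead at its tip. Origin: on the lever's hinge axis (x 14, y 10, z 56); its z runs up the lever. Shut, its outer face is at x 18 and its top at z 105. Open at 0.42 rad its tip reaches x 40, so fingers 85 mm apart pass outside plate and lever.
- squeeze (a point): Point midway between the grip plate's -x face and the shut lever's outer face (24 mm apart along x), at x 6, y 11, z 82; moves with the jaw. A gripper pointing down with its pads 22 mm wide centred here clears the wing by 7 mm.
- jaw_pointer (a point): Tip of the small aluminium pointer at the carriage's +x side, at x 43, y -22, z 33; moves with the jaw.
- mark (a point): Point of the index clip, a small aluminium block 14 x 12 x 26 mm fixed on the base at the +x side of the rail; its point looks to -x at the rail, at x 47, z 33. Its y along the rail is the target. Its axes are the holder's.
- hasp (a joint): Hasp: flat steel strap on an upright pin on the fixed jaw, level at z 60 to 66. 0 = hooked behind the catch stud (starts 0 to 0.04), positive counterclockwise seen from above, knob going to -x, then -y; stop 1.6 rad. Well out to the side means 0.8 rad or more. Turns easily (0.03 N m), stays where left. Hooked, it blocks the jaw.
- hasp_knob (a point): Middle of the hasp's upright round steel knob, diameter 12 mm, z 64.5 to 94.5, point at z 84.5; at x -64, y -17 when hooked; 84 mm from the pin's axis.
- hasp_pin (a point): On the hasp's hinge axis (vertical), at x -22, y -90, same height as the knob's point.
- reel: Solder reel, diameter 52, 34 mm high, loose, beyond the holder's +y end. Bystander.
- flux: Small bottle, diameter 36, 75 mm high, loose, beyond the holder's -y end. Bystander.
- driver: Black screwdriver 170 mm long, lying loose beside the holder's +x side. Bystander.

How it is judged:
By the outcome, as a careful person would: the job done as asked, in the order asked, and still so for the second after the job is handed in, while the arm keeps its last pose, push and grip.
It also fails if it takes over 45 s, if anything falls off the work surface, if the arm or the gripper's body presses on something with over 40 N, if the wrist force passes 120 N, or if a joint passes its speed limit or range.

### The arm

A 6-joint arm with a two-finger parallel gripper is mounted at the origin on the work surface. World frame = base frame: x ahead of the robot, y to its left, z up, the work surface at z = 0. Lengths are in m, angles in rad, forces in N, time in s.
With the tool pointing down it reaches from about 0.225 to 0.725 m from the base axis. Payload 3.1 kg.
Tool frame: the origin (TCP) lies at the very end of the fingers, on their centre line; the grasp point (between the pads) lies 19 mm behind it (manip.pinch_z is the distance from the TCP to the grasp point, in m); z points along the fingers, y is the line along which they close (so a half turn about z gives the same grasp; the last joint's range is limited). The gripper opens to 85 mm and grips with 20 to 120 N. Pads are 22 mm wide; open, the fingers measure 114 mm over their backs; the gripper's body (76 mm by 85 mm) begins 54 mm behind the grasp point. The pads swing forward as they close: fully open they stand 13 mm farther back than shut.
Start: joints at [0.989, 0.048, 0.099, 1.622, 0, 1.443], TCP at [0.23, 0.472, 0.231] pointing down, gripper open.
Joint ranges: [-2.91, 2.91], [-0.99, 1.94], [-1.21, 1.42], [-2.12, 2.29], [-1.49, 1.47], [-3.14, 3.14]. Speed limits (rad/s): [2.79, 2.79, 3.14, 3.14, 3.14, 3.14].

### API

Orientations are given as a unit quaternion [x, y, z, w].
In Python, from cell import manip gives the robot as it stands.
- The arm moves only by the tool pendant, called after "Request:" as name([rows], argument=value, ...), one row to a line, values as JSON. Schema: {"type":"object","properties":{"deltas":{"type":"array","items":{"type":"object","properties":{"turn_vec":{"type":"array","items":{"type":"number"},"minItems":3,"maxItems":3},"trans":{"type":"array","items":{"type":"number"},"minItems":3,"maxItems":3},"finger_gap":{"type":"number"}},"additionalProperties":false,"required":["finger_gap"]},"minItems":1,"maxItems":10},"grip_n":{"type":"number"},"only":{"type":"string"},"quiet":{"type":"boolean"},"lines":{"type":"string"}},"required":["deltas"],"additionalProperties":false}. deltas is a list of rows, 1 to 10 of them, each an object with the fields turn_vec (a list: a rotation vector rx, ry, rz in normalised numbers (1 is 4 rad)), trans (a list: dx, dy, dz in shares of 1000 mm (1.0 is 1000 mm)), finger_gap (the opening from 0.0 (shut) to 1.0 (fully open)); a field left out counts as zero (the opening has to be given); each row shifts and turns the commanded pose from where the row before left it, along the tool's axes as they then stand; what a row does not reach is not made up. A row lasts 1/12 s, in which the tool goes at most 0.0417 m and 0.125 rad, less where a joint would pass 70% of its speed; a pose out of reach is approached as far as the arm can. The fingers move at their own pace and stop on an object; grip_n is the grip in N (left out, the last holds). Time passes only in rows, so rows that do not move let the fingers close. The tool returns the time, the measured TCP pose, the force, the opening and the grip force at its end. only (a regular expression) keeps the lines of the reply that match it, lines (a string "A,B") keeps lines A to B, and quiet returns only ok. No shift or turn number may pass 1 either way. Input that does not fit is refused with a message, and nothing moves.
- manip.get_obs(): the state, without advancing time (a new reading comes with each control period).
- manip.grab_frame(name): name is "scene" or "top"; returns a dict with "frame" (384x512x3 uint8, blue, green, red), "K" (3x3 intrinsics, pixels), "R" (3x3) and "t" (3): a world point X has camera coordinates R X + t. Camera axes: x right, y down, z forward; pixel columns grow to the right and rows downward; lengths in m; the calibration is good to about 2 mm. A picture is of the moment at which its call begins. There is no depth.
- manip.job_done(): hands the job in; it is judged then, once.
The state is a dict: "clock": time; "q": joint angles; "qd": joint speeds; "effort": joint torques, N m; "eef_pos": TCP position; "eef_rot": TCP orientation; "contact_force": force on the tool from outside, world axes, zero at the start; "ft_torque": the same for the moment, N m; "finger_gap": opening from 0.0 (shut) to 1.0 (fully open); "grip_force": force on a finger pad.
Only numpy, scipy, OpenCV 4.12 (cv2) and the standard library are available. Lean on these libraries where they do the work, as an engineer would, in place of code of your own. Each camera call takes 0.05 s, during which the arm holds its last target. There are 200 camera calls.

## Working session

There is one attempt and no reset: what is moved stays moved. The work goes in short steps, Python scripts to look and compute and a tool call to move; the robot and the scene stay as the last step left them, time stands still between calls to the robot, and variables do not carry over. Pictures are saved under pics/ and viewed, at most 10 in all, crops included, and the job is handed in when it is done.

```bash
ls; mkdir -p pics
```

Run:
```python
from cell import manip
import cv2,numpy as np
for n in("scene","top"):
    f=manip.grab_frame(n); cv2.imwrite(f"pics/{n}0.png",f["frame"]); print(n,f["K"].tolist(),np.round(f["R"],4).tolist(),f["t"].tolist())
    np.savez(f"{n}.npz",K=f["K"],R=f["R"],t=f["t"])
o=manip.get_obs(); print(o["eef_pos"],o["eef_rot"],o["finger_gap"],manip.pinch_z)
```

```text
cell.py
pics
scene [[368.4764858200369, 0.0, 255.69516543492176], [0.0, 368.4764858200369, 195.55349457326648], [0.0, 0.0, 1.0]] [[0.6115, 0.7912, 0.0085], [0.6132, -0.467, -0.6371], [-0.5002, 0.3948, -0.7707]] [-0.38133731941354565, -0.3302160270019749, 1.0536357089726334]
top [[411.86336249972425, 0.0, 255.43671728619495], [0.0, 411.86336249972425, 189.39636280926842], [0.0, 0.0, 1.0]] [[0.1428, -0.9897, 0.0043], [-0.9662, -0.1404, -0.2161], [0.2144, 0.0267, -0.9764]] [-0.07772946287320488, 0.6255141904387812, 0.7540524603617705]
[0.2298486  0.47137228 0.23022032] [ 2.24960191e-01  9.74367341e-01 -1.02665681e-03 -3.79849246e-04] 0.9981242367467218 0.0187
```

View pics/scene0.png

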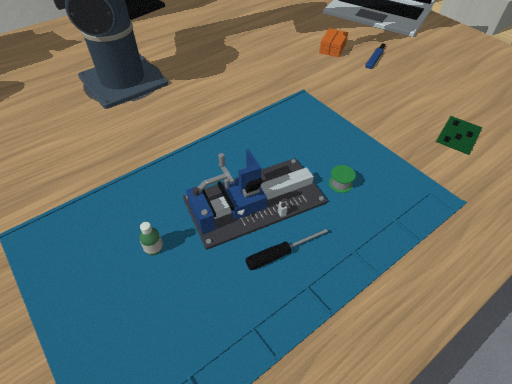

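View pics/top0.png

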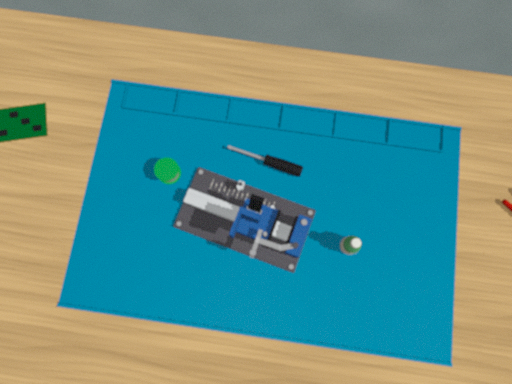

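The scene picture shows the holder at about (255,200), reel (342,178), bottle (151,238) and driver (288,248). The top picture shows the holder around (245,218), with its corners at roughly (201,170), (313,211), (293,269), (176,226). Next I'll enlarge both.

Run:
```python
import cv2
a=cv2.imread("pics/top0.png")[160:275,165:325];b=cv2.imread("pics/scene0.png")[145:255,175:335]
for n,c in(("tc",a),("sc",b)): cv2.imwrite(f"pics/{n}0.png",cv2.resize(c,None,fx=5,fy=5,interpolation=cv2.INTER_CUBIC))
```

```text
(no output)
```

View pics/tc0.png

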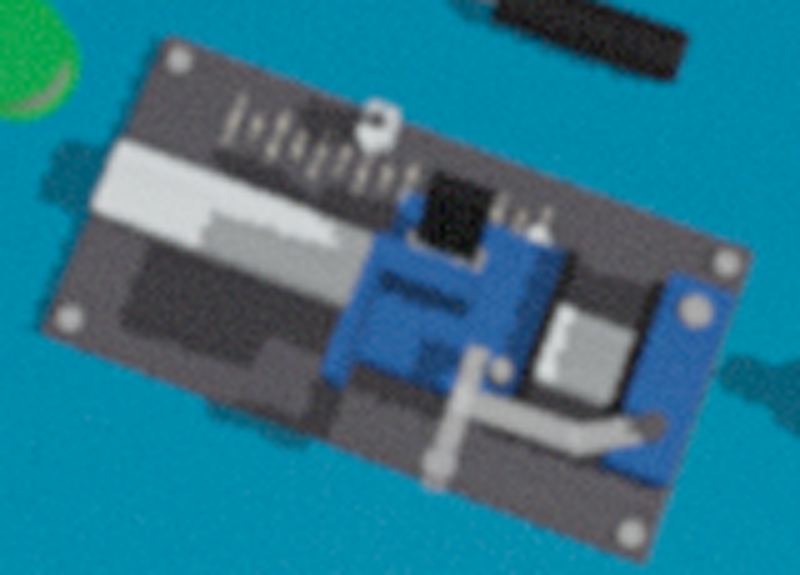

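View pics/sc0.png

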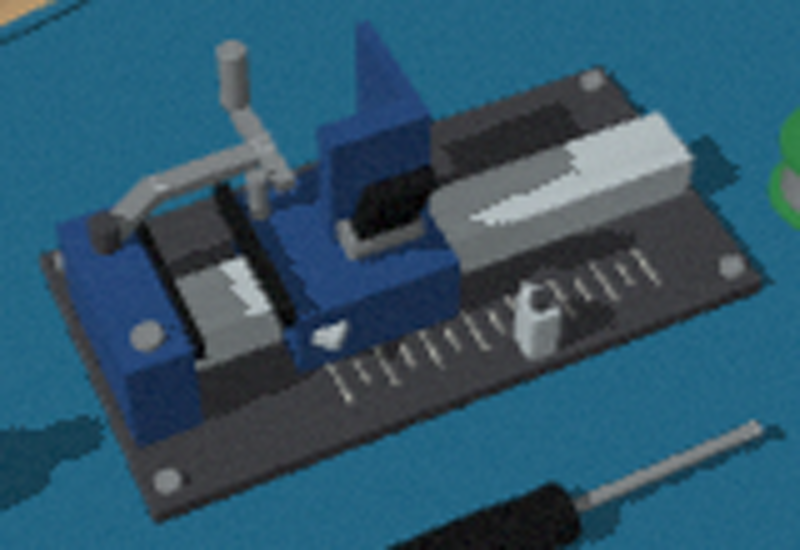

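Create h.py:
```python
import numpy as np,cv2
from scipy.optimize import least_squares
C={n:np.load(f"{n}.npz") for n in("top","scene")}
OFF={"top":(165,160),"scene":(175,145)}
def pw(n,X):
    c=C[n];p=(c["R"]@np.asarray(X).T).T+c["t"];p=p@c["K"].T;return p[:,:2]/p[:,2:]
def crop2px(n,p): return (np.asarray(p,float)+.5)/5-.5+np.array(OFF[n])
def h2w(P,pose):
    P=np.atleast_2d(P)/1000.;c,s=np.cos(pose[2]),np.sin(pose[2])
    return np.c_[pose[0]+c*P[:,0]-s*P[:,1],pose[1]+s*P[:,0]+c*P[:,1],P[:,2]]
```

Create fit.py:
```python
from h import *
T=[((168,40),(70,160,10)),((750,245),(70,-110,10)),((645,560),(-70,-110,10)),((42,330),(-70,160,10)),((500,368),(-22,-27,68))]
S=[((42,255),(-70,-110,10)),((158,512),(70,-110,10)),((768,280),(70,160,10)),((600,68),(-70,160,10)),((430,118),(6,35,102)),((320,128),(6,-7,102)),((365,22),(-51,32,102))]
def r(p,n,L): return pw(n,h2w([b for a,b in L],p))-crop2px(n,[a for a,b in L])
f=least_squares(lambda p:np.r_[r(p,"top",T).ravel(),r(p,"scene",S).ravel()],[.45,0,0.],loss="soft_l1") 
best=min((least_squares(lambda p:np.r_[r(p,"top",T).ravel(),r(p,"scene",S).ravel()],[.45,0.05,y0],loss="soft_l1") for y0 in(-2,-1,0,1,2,3)),key=lambda f:f.cost)
p=best.x;print(p,best.cost);print(np.round(r(p,"top",T),1).tolist(),np.round(r(p,"scene",S),1).tolist())
np.save("pose.npy",p)
for n in OFF: # predicted crop pixels of clip for y
    for y in(40,50,60,70): print(n,y,np.round((pw(n,h2w([(47,y,33),(54,y,36),(47,y,36),(54,y,10)],p))-OFF[n]+.5)*5-.5).astype(int).tolist())
    print(n,"ptr,knobtop",np.round((pw(n,h2w([(43,-22,33),(-64,-17,94.5)],p))-OFF[n]+.5)*5-.5).astype(int).tolist())
print(h2w([(-64,-17,84.5),(-22,-90,84.5),(6,11,82)],p))
```

```bash
python3 fit.py
```

```text
[ 0.57464469  0.0054492  -0.21620818] 9.944739118495935
[[-0.9, -2.0], [0.5, 0.2], [-0.5, 0.2], [-1.1, 0.1], [-0.6, -0.7]] [[-1.4, -0.1], [-1.3, 0.8], [-0.7, -0.1], [-0.0, -0.9], [0.1, -0.5], [1.7, 4.4], [-0.8, 0.3]]
top 40 [[402, 163], [408, 146], [402, 161], [409, 159]]
top 50 [[379, 154], [385, 137], [379, 153], [387, 151]]
top 60 [[357, 146], [363, 129], [357, 144], [365, 143]]
top 70 [[335, 138], [340, 121], [334, 136], [343, 135]]
top ptr,knobtop [[538, 223], [435, 452]]
scene 40 [[484, 301], [492, 309], [484, 297], [489, 349]]
scene 50 [[506, 293], [515, 301], [507, 288], [511, 341]]
scene 60 [[529, 285], [537, 293], [529, 280], [533, 332]]
scene 70 [[551, 277], [560, 284], [551, 272], [555, 324]]
scene ptr,knobtop [[336, 347], [234, 53]]
[[ 0.50848778  0.00257477  0.0845    ]
 [ 0.53384941 -0.0777358   0.0845    ]
 [ 0.58286481  0.01490593  0.082     ]]
```

Add to h.py:
```python
def bearing(n,px,z):
    c=C[n];d=c["R"].T@np.linalg.inv(c["K"])@np.r_[px,1.];o=-c["R"].T@c["t"];return o+d*(z-o[2])/d[2]
def w2h(X,p):
    d=np.asarray(X)[:2]-p[:2];c,s=np.cos(p[2]),np.sin(p[2]);return np.r_[c*d[0]+s*d[1],-s*d[0]+c*d[1],X[2]]*1000
def go(target,ang):
    "holder mm target of TCP, tool x angle deg in holder: prints turn then tool-frame shift after turn"
    from cell import manip
    from scipy.spatial.transform import Rotation as Ro
    p=np.load("pose.npy");o=manip.get_obs();R=Ro.from_quat(o["eef_rot"])
    a=np.radians(ang)+p[2];x=np.r_[np.cos(a),np.sin(a),0];z=np.r_[0,0,-1.];G=Ro.from_matrix(np.c_[x,np.cross(z,x),z])
    print("clock",round(o["clock"],2),"tcp holder mm",np.round(w2h(o["eef_pos"],p),1),"turn",np.round((R.inv()*G).as_rotvec(),3),"shift",np.round(G.inv().apply(h2w(target,p)[0]-o["eef_pos"]),4),"F",np.round(o["contact_force"],1),"gap",round(o["finger_gap"],3),"grip",round(o["grip_force"],1))
```

Run:
```python
from h import *
p=np.load("pose.npy");print("bottle",w2h(bearing("top",(355,243),.075),p));go((-64,-17,140),120)
```

```text
bottle [  19.98937611 -198.30710936   75.        ]
clock 0.1 tcp holder mm [-436.7  381.1  230.2] turn [-0.002  0.001  0.81 ] shift [-0.5311  0.1237  0.0902] F [ 0.3  0.  -0.2] gap 0.998 grip 0.0
```

Careful with the scale: turns go in shares of 4 rad. That gives: 0.12 rad / 4 = 0.03.

Request:
pendant([
  {"turn_vec":[0,0,0.03],"finger_gap":0.4},
  {"turn_vec":[0,0,0.03],"finger_gap":0.4},
  {"turn_vec":[0,0,0.03],"finger_gap":0.4},
  {"turn_vec":[0,0,0.03],"finger_gap":0.4},
  {"turn_vec":[0,0,0.03],"finger_gap":0.4},
  {"turn_vec":[0,0,0.03],"finger_gap":0.4},
  {"turn_vec":[0,0,0.0225],"finger_gap":0.4},
])

```text
clock: 0.68
eef_pos: [0.23, 0.4715, 0.2306]
eef_rot: [0.593, 0.805, -0.001, 0.0]
contact_force: [0.1, -0.3, 0.8]
finger_gap: 0.397
grip_force: 0.0
```

```bash
python3 -c "
from h import *;go((-64,-17,140),120)"
```

```text
clock 0.68 tcp holder mm [-436.7  381.3  230.6] turn [-0.001  0.001 -0.006] shift [-0.5313  0.1236  0.0906] F [ 0.1 -0.3  0.8] gap 0.397 grip 0.0
```

Request:
pendant([
  {"trans":[-0.038,0.009,0],"finger_gap":0.4},
  {"trans":[-0.038,0.009,0],"finger_gap":0.4},
  {"trans":[-0.038,0.009,0],"finger_gap":0.4},
  {"trans":[-0.038,0.009,0],"finger_gap":0.4},
  {"trans":[-0.038,0.009,0],"finger_gap":0.4},
  {"trans":[-0.038,0.009,0],"finger_gap":0.4},
  {"trans":[-0.038,0.009,0],"finger_gap":0.4},
  {"trans":[-0.038,0.009,0],"finger_gap":0.4},
  {"trans":[-0.038,0.009,0],"finger_gap":0.4},
  {"trans":[-0.038,0.009,0],"finger_gap":0.4},
])

```text
clock: 1.52
eef_pos: [0.4311, 0.135, 0.2309]
eef_rot: [0.591, 0.807, -0.0, -0.0]
contact_force: [0.5, 0.7, -0.3]
finger_gap: 0.399
grip_force: 0.0
```

Request:
pendant([
  {"trans":[-0.038,0.009,0],"finger_gap":0.4},
  {"trans":[-0.038,0.009,0],"finger_gap":0.4},
  {"trans":[-0.038,0.009,0],"finger_gap":0.4},
  {"finger_gap":0.4},
  {"finger_gap":0.4},
])

```text
clock: 1.93
eef_pos: [0.4911, 0.0346, 0.2302]
eef_rot: [0.592, 0.806, -0.001, -0.001]
contact_force: [-0.8, 0.4, 0.1]
finger_gap: 0.4
grip_force: 0.0
```

```bash
python3 -c "
from h import *;go((-64,-17,120),120)"
```

```text
clock 1.93 tcp holder mm [-87.8  10.5 230.2] turn [-0.002 -0.001 -0.005] shift [-0.0358  0.0069  0.1102] F [-0.8  0.4  0.1] gap 0.4 grip 0.0
```

Request:
pendant([
  {"trans":[-0.036,0.007,0],"finger_gap":0.4},
  {"trans":[0,0,0.035],"finger_gap":0.4},
  {"trans":[0,0,0.035],"finger_gap":0.4},
  {"trans":[0,0,0.035],"finger_gap":0.4},
  {"finger_gap":0.4},
  {"finger_gap":0.4},
])

```text
clock: 2.43
eef_pos: [0.5049, 0.0057, 0.1233]
eef_rot: [0.59, 0.807, -0.002, -0.004]
contact_force: [-0.2, 0.6, 0.7]
finger_gap: 0.4
grip_force: 0.0
```

Run:
```python
from h import *
from cell import manip
go((-64,-17,71),120)
a=manip.grab_frame("scene")["frame"][95:255,175:335];b=manip.grab_frame("top")["frame"][160:275,165:325]
cv2.imwrite("pics/k1.png",np.vstack([cv2.resize(x,None,fx=2.18*s,fy=2.18*s,interpolation=3) for x,s in((a,1),(b,1))]))
```

```text
clock 2.43 tcp holder mm [-68.2 -14.7 123.3] turn [-0.007 -0.004  0.001] shift [-0.0041  0.0025  0.0523] F [-0.2  0.6  0.7] gap 0.4 grip 0.0
```

View pics/k1.png

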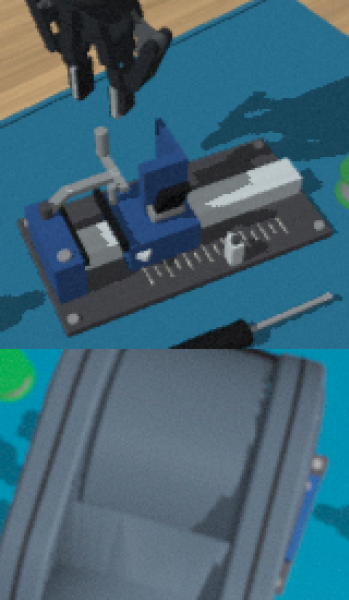

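The fingertips are at (80,95) and (120,110), straddling the knob top at (101,130), so the alignment is good. I'll descend next.

Request:
pendant([
  {"trans":[-0.004,0.0025,0.02],"finger_gap":0.4},
  {"trans":[0,0,0.02],"finger_gap":0.4},
  {"trans":[0,0,0.0125],"finger_gap":0.4},
  {"finger_gap":0.4},
  {"finger_gap":0.4},
])

```text
clock: 2.95
eef_pos: [0.5142, 0.0011, 0.0768]
eef_rot: [0.59, 0.807, 0.001, 0.002]
contact_force: [-0.6, 0.4, 0.5]
finger_gap: 0.399
grip_force: 0.0
```

```bash
python3 -c "
from h import *;go((-64,-17,71),120)"
```

```text
clock 2.95 tcp holder mm [-58.1 -17.2  76.8] turn [0.004 0.002 0.   ] shift [ 0.0031 -0.005   0.0058] F [-0.6  0.4  0.5] gap 0.399 grip 0.0
```

In the tool's units: -0.12 rad / 4 = -0.03.

Request:
pendant([
  {"trans":[0.003,-0.004,0.003],"finger_gap":0.4},
  {"turn_vec":[0,0,-0.03],"trans":[0,0.01,0],"finger_gap":0.4},
  {"turn_vec":[0,0,-0.03],"trans":[0,0.01,0],"finger_gap":0.4},
  {"turn_vec":[0,0,-0.03],"trans":[0,0.01,0],"finger_gap":0.4},
  {"turn_vec":[0,0,-0.03],"trans":[0,0.01,0],"finger_gap":0.4},
  {"finger_gap":0.4},
  {"finger_gap":0.4},
])

```text
clock: 3.53
eef_pos: [0.5176, 0.0115, 0.0693]
eef_rot: [0.384, 0.923, -0.022, -0.02]
contact_force: [-51.4, -22.5, 28.7]
finger_gap: 0.403
grip_force: 27.3
```

```bash
python3 -c "
from h import *;a=np.radians(120)+.48;go((-22+84*np.cos(a),-90+84*np.sin(a),72),np.degrees(a))"
```

```text
clock 3.53 tcp holder mm [-57.1  -6.3  69.3] turn [-0.055 -0.02  -0.006] shift [ 0.0095 -0.0518 -0.0027] F [-51.4 -22.5  28.7] gap 0.403 grip 27.3
```

Tool y runs the other way from what I assumed, so I'm undoing this straight away.

Request:
pendant([
  {"trans":[0,-0.02,0],"finger_gap":0.4},
  {"trans":[0,-0.02,0],"finger_gap":0.4},
  {"finger_gap":0.4},
  {"finger_gap":0.4},
])

```text
clock: 3.87
eef_pos: [0.5153, -0.0075, 0.0728]
eef_rot: [0.383, 0.924, 0.001, 0.002]
contact_force: [0.5, 0.4, 0.4]
finger_gap: 0.406
grip_force: 0.0
```

```bash
python3 -c "
from h import *;a=np.radians(120)+.48;go((-22+84*np.cos(a),-90+84*np.sin(a),72),np.degrees(a));go((-64,-17,72),np.degrees(a))"
```

```text
clock 3.87 tcp holder mm [-55.2 -25.3  72.8] turn [ 0.003  0.003 -0.002] shift [ 0.0212 -0.0367  0.0008] F [0.5 0.4 0.4] gap 0.406 grip 0.0
clock 3.87 tcp holder mm [-55.2 -25.3  72.8] turn [ 0.003  0.003 -0.002] shift [0.0119 0.0023 0.0008] F [0.5 0.4 0.4] gap 0.406 grip 0.0
```

Request:
pendant([
  {"trans":[0.012,0,0],"finger_gap":0.4},
  {"trans":[0.003,-0.012,0],"finger_gap":0.4},
  {"trans":[0.003,-0.012,0],"finger_gap":0.4},
  {"trans":[0.003,-0.012,0],"finger_gap":0.4},
  {"finger_gap":0.4},
  {"finger_gap":0.4},
])

```text
clock: 4.37
eef_pos: [0.4745, -0.0168, 0.0715]
eef_rot: [0.382, 0.924, 0.0, 0.001]
contact_force: [-0.3, 0.6, 0.8]
finger_gap: 0.397
grip_force: 0.0
```

```bash
python3 -c "
from h import *;a=np.radians(120)+.48;go((-22+84*np.cos(a),-90+84*np.sin(a),72),np.degrees(a))"
```

```text
clock 4.37 tcp holder mm [-93.  -43.3  71.5] turn [0.001 0.001 0.   ] shift [-0.001  -0.0013 -0.0005] F [-0.3  0.6  0.8] gap 0.397 grip 0.0
```

In the tool's units: -0.12 rad / 4 = -0.03.

Request:
pendant([
  {"turn_vec":[0,0,-0.03],"trans":[0,-0.01,0],"finger_gap":0.4},
  {"turn_vec":[0,0,-0.03],"trans":[0,-0.01,0],"finger_gap":0.4},
  {"turn_vec":[0,0,-0.03],"trans":[0,-0.01,0],"finger_gap":0.4},
  {"turn_vec":[0,0,-0.03],"trans":[0,-0.01,0],"finger_gap":0.4},
  {"turn_vec":[0,0,-0.03],"trans":[0,-0.01,0],"finger_gap":0.4},
  {"turn_vec":[0,0,-0.03],"trans":[0,-0.01,0],"finger_gap":0.4},
  {"trans":[0,-0.01,0],"finger_gap":0.4},
  {"finger_gap":0.4},
  {"finger_gap":0.4},
])

```text
clock: 5.12
eef_pos: [0.4466, -0.0798, 0.071]
eef_rot: [0.033, 0.999, 0.0, 0.0]
contact_force: [-0.5, 1.0, -0.2]
finger_gap: 0.399
grip_force: 0.0
```

```bash
python3 -c "
from h import *;a=np.radians(120)+1.3;go((-22+84*np.cos(a),-90+84*np.sin(a),72),np.degrees(a))"
```

```text
clock 5.12 tcp holder mm [-106.7 -110.7   71. ] turn [ 0.     0.001 -0.103] shift [-0.0032 -0.0012 -0.001 ] F [-0.5  1.  -0.2] gap 0.399 grip 0.0
```

In the tool's units: 0.12 rad / 4 = 0.03.

Request:
pendant([
  {"trans":[0,0,-0.035],"finger_gap":0.4},
  {"trans":[0,0,-0.035],"finger_gap":0.4},
  {"trans":[0,0,-0.035],"finger_gap":0.6},
  {"turn_vec":[0,0,0.03],"finger_gap":1},
  {"turn_vec":[0,0,0.03],"finger_gap":1},
  {"turn_vec":[0,0,0.03],"finger_gap":1},
  {"turn_vec":[0,0,0.03],"finger_gap":1},
  {"turn_vec":[0,0,0.03],"finger_gap":1},
  {"turn_vec":[0,0,0.03],"finger_gap":1},
  {"turn_vec":[0,0,0.03],"finger_gap":1},
])

```text
clock: 5.95
eef_pos: [0.4464, -0.0791, 0.1759]
eef_rot: [0.44, 0.898, 0.0, 0.0]
contact_force: [-0.5, -0.6, -0.2]
finger_gap: 1.002
grip_force: 0.0
```

Request:
pendant([
  {"turn_vec":[0,0,0.03],"finger_gap":1},
  {"turn_vec":[0,0,0.03],"finger_gap":1},
  {"turn_vec":[0,0,0.03],"finger_gap":1},
  {"turn_vec":[0,0,0.03],"finger_gap":1},
  {"turn_vec":[0,0,0.03],"finger_gap":1},
  {"turn_vec":[0,0,0.03],"finger_gap":1},
  {"turn_vec":[0,0,0.03],"finger_gap":1},
  {"finger_gap":1},
])

```text
clock: 6.62
eef_pos: [0.4463, -0.0791, 0.1758]
eef_rot: [0.766, 0.642, 0.0, -0.0]
contact_force: [-0.1, 0.2, -1.0]
finger_gap: 1.002
grip_force: 0.0
```

Run:
```python
from h import *
from cell import manip
go((6,8,170),90)
a=manip.grab_frame("scene")["frame"][95:255,175:335];cv2.imwrite("pics/k2.png",cv2.resize(a,None,fx=3.5,fy=3.5,interpolation=3))
```

```text
clock 6.62 tcp holder mm [-107.2 -110.1  175.8] turn [ 0.   -0.    0.04] shift [0.1181 0.1132 0.0058] F [-0.1  0.2 -1. ] gap 1.002 grip 0.0
```

View pics/k2.png

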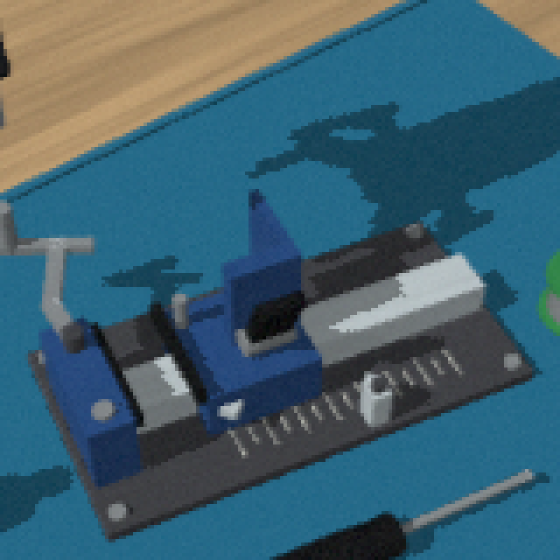

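The hasp is well out, with its knob at (5,215), and the catch stud at (180,305) is free. The clip is at (376,397) and the pointer at (232,410).

In the tool's units: 0.04 rad / 4 = 0.01.

Request:
pendant([
  {"turn_vec":[0,0,0.01],"finger_gap":1},
  {"trans":[0.0295,0.0283,0],"finger_gap":1},
  {"trans":[0.0295,0.0283,0],"finger_gap":1},
  {"trans":[0.0295,0.0283,0],"finger_gap":1},
  {"trans":[0.0295,0.0283,0],"finger_gap":1},
  {"trans":[0,0,0.035],"finger_gap":1},
  {"trans":[0,0,0.015],"finger_gap":1},
  {"finger_gap":1},
  {"finger_gap":1},
])

```text
clock: 7.42
eef_pos: [0.5805, 0.0122, 0.1243]
eef_rot: [0.778, 0.629, -0.001, -0.001]
contact_force: [-0.2, -0.1, 1.0]
finger_gap: 1.001
grip_force: 0.0
```

Run:
```python
from h import *
from cell import manip
go((6,8,66),90)
a=manip.grab_frame("scene")["frame"][95:255,175:335];cv2.imwrite("pics/k3.png",cv2.resize(a,None,fx=3.5,fy=3.5,interpolation=3))
```

```text
clock 7.42 tcp holder mm [  4.2   7.9 124.3] turn [-0.004  0.     0.005] shift [0.0001 0.0018 0.0583] F [-0.2 -0.1  1. ] gap 1.001 grip 0.0
```

View pics/k3.png

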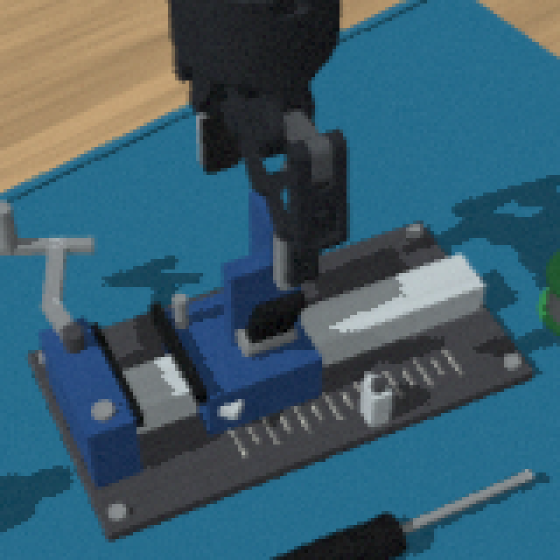

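The open fingers straddle the plate and lever, with the near fingertip at (292,282) and the lever at (275,318). I'll go down.

Request:
pendant([
  {"trans":[0,0.0018,0.02],"finger_gap":1},
  {"trans":[0,0,0.02],"finger_gap":1},
  {"trans":[0,0,0.018],"finger_gap":1},
  {"finger_gap":1},
  {"finger_gap":1},
])

```text
clock: 7.88
eef_pos: [0.583, 0.011, 0.0688]
eef_rot: [0.778, 0.628, 0.0, 0.0]
contact_force: [0.1, 1.2, 0.6]
finger_gap: 0.998
grip_force: 0.0
```

```bash
python3 -c "
from h import *;go((6,8,66),90)
p=np.load('pose.npy')
for y in (50,55,60,65): print(y,pw('scene',h2w([(47,y,33)],p)).round(1),pw('scene',h2w([(43,y,33)],p)).round(1))"
```

```text
clock 7.88 tcp holder mm [ 7.   7.2 68.8] turn [ 0.    -0.     0.003] shift [ 0.0008 -0.001   0.0028] F [0.1 1.2 0.6] gap 0.998 grip 0.0
50 [[275.8 203.2]] [[274.9 201.8]]
55 [[278.1 202.4]] [[277.2 201. ]]
60 [[280.3 201.6]] [[279.4 200.1]]
65 [[282.5 200.7]] [[281.6 199.3]]
```

Request:
pendant([
  {"trans":[0.012,-0.001,0.002],"finger_gap":1},
  {"trans":[0.012,0,0],"finger_gap":1},
  {"trans":[0.012,0,0],"finger_gap":1},
  {"trans":[0.012,0,0],"finger_gap":1},
  {"trans":[0.012,0,0],"finger_gap":1},
  {"trans":[0.012,0,0],"finger_gap":1},
  {"finger_gap":1},
  {"finger_gap":1},
])

```text
clock: 8.55
eef_pos: [0.5977, 0.0829, 0.066]
eef_rot: [0.778, 0.629, -0.0, 0.0]
contact_force: [-1.1, -4.0, 2.8]
finger_gap: 0.999
grip_force: 2.0
```

Run:
```python
from h import *
from cell import manip
go((6,83,66),90)
a=manip.grab_frame("scene")["frame"];cv2.imwrite("pics/s4.png",a);a=a[170:230,235:315]
t=manip.grab_frame("top")["frame"];cv2.imwrite("pics/t4.png",t)
cv2.imwrite("pics/k4.png",cv2.resize(a,None,fx=10,fy=10,interpolation=cv2.INTER_CUBIC))
```

```text
clock 8.55 tcp holder mm [ 5.9 80.6 66. ] turn [0.    0.    0.005] shift [0.0024 0.0001 0.    ] F [-1.1 -4.   2.8] gap 0.999 grip 2.0
```

View pics/k4.png

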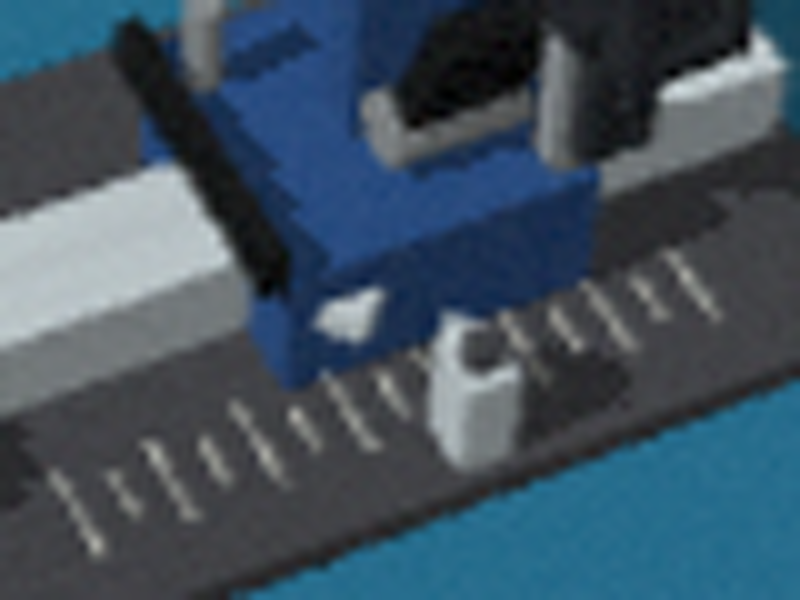

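Run:
```python
from h import *
a=cv2.imread("pics/s4.png").min(2) # min channel: white parts bright, blue/dark dark
print("     "+" ".join(f"{c:3d}" for c in range(264,290)))
for r in range(197,218): print(r,":"," ".join(f"{v:3d}" for v in a[r,264:290]))
p=np.load("pose.npy")
for ym in(56,58,60):print(ym,pw("scene",h2w([(47,ym,36),(53,ym-6,36),(53,ym+6,36),(61,ym-6,36),(61,ym+6,36),(61,ym-6,10),(61,ym+6,10),(53,ym-6,10)],p)).round(1).tolist())
for y in(38,40,42):print(y,pw("scene",h2w([(43,y,33),(35,y-5,33),(35,y+5,33)],p)).round(1).tolist())
```

```text
264 265 266 267 268 269 270 271 272 273 274 275 276 277 278 279 280 281 282 283 284 285 286 287 288 289
197 :  23  23  24  36  30  28  28  22  24  29  25  27  26  27  25  22  23  30  26  26  22  19  28  28  25  28
198 :  24  28  26  28  32  27  26  28  58  37  29  28  25  22  25  30  31  24  24  27  28  26  27  28  28  21
199 :  29  30  25  23  27  61  95 163 162  78  26  16  27  22  30  26  26  24  27  20  16  25  28  26  26  30
200 :  30  28  30  92 164 176 182 184 127  52  24  27  27  18  27  31  20  28  20  25  26  27  30  31  58  64
201 :  25  23  57 151 172 179 182 168  95  36  25  29  24  24  25  94 105  73  37  29  50 116  81  65  62  62
202 :  24  27  85 152 158 161 167 147  70  33  29  25  26  19  28 128 170 153 126 100  72 119 102  71  62  64
203 :  28  33  28  61 119 127 161 114  50  27  27  30  27  18  66 164 192 111  71  68  66  70 138  92  62  64
204 :  20  22  24  32  41  38  68  43  26  28  28  26  49  46 129 178 173  97  68  65  62  65 117 122  81  46
205 :  28  30  24  29  24  24  34  26  29  33  57  66 107  88 130 175 159  87  65  60  55  80  73  90  68  42
206 : 
[... 1165 characters left out ...]
10 115 102  96  77  64  65  55  47  45
217 :  66  62  68  63  67  67  65  65  63  69  64  65  66  66  63  66  69  78  70  64  62  48  43  39  43  38
56 [[278.6, 201.3], [277.3, 204.4], [282.7, 202.4], [279.2, 207.4], [284.6, 205.3], [278.5, 215.3], [283.7, 213.3], [276.6, 212.4]]
58 [[279.5, 200.9], [278.2, 204.1], [283.6, 202.1], [280.1, 207.0], [285.5, 205.0], [279.3, 215.0], [284.6, 212.9], [277.5, 212.1]]
60 [[280.4, 200.6], [279.1, 203.8], [284.5, 201.8], [281.0, 206.7], [286.4, 204.6], [280.2, 214.6], [285.5, 212.6], [278.4, 211.7]]
38 [[269.5, 203.8], [265.5, 201.8], [270.0, 200.1]]
40 [[270.4, 203.5], [266.4, 201.4], [270.9, 199.8]]
42 [[271.3, 203.1], [267.3, 201.1], [271.8, 199.4]]
```

Request:
pendant([
  {"trans":[0.006,0,0],"finger_gap":1},
  {"trans":[0.006,0,0],"finger_gap":1},
  {"trans":[0.006,0,0],"finger_gap":1},
  {"finger_gap":1},
  {"finger_gap":1},
])

```text
clock: 9.07
eef_pos: [0.601, 0.0989, 0.0657]
eef_rot: [0.778, 0.628, -0.0, 0.0]
contact_force: [-1.3, -4.0, 1.7]
finger_gap: 1.0
grip_force: 2.3
```

Run:
```python
from h import *
from cell import manip
go((6,99,66),90)
A=np.mean([manip.grab_frame("scene")["frame"].astype(float) for _ in range(4)],0).astype(np.uint8);cv2.imwrite("pics/s5.png",A)
cv2.imwrite("pics/k5.png",cv2.resize(A[185:222,255:305],None,fx=16,fy=16,interpolation=cv2.INTER_CUBIC))
a=A.min(2)
print("     "+" ".join(f"{c:3d}" for c in range(270,290)))
for r in range(194,218): print(r,":"," ".join(f"{v:3d}" for v in a[r,270:290]))
```

```text
clock 9.07 tcp holder mm [ 5.7 96.9 65.7] turn [-0.001  0.001  0.003] shift [ 0.0021  0.0003 -0.0003] F [-1.3 -4.   1.7] gap 1.0 grip 2.3
     270 271 272 273 274 275 276 277 278 279 280 281 282 283 284 285 286 287 288 289
194 :  14  20  26  21  27  34  25  23  28  20  23  26  22  28  23  26  26  26  24  23
195 :  12  26  27  27  27  27  26  28  26  27  28  24  26  25  22  25  25  25  28  26
196 :  14  23  25  24  21  27  27  64  94 168  98  36  22  26  25  26  25  28  26  28
197 :  37  31  25  26  26  62 162 176 179 164  87  28  26  26  25  25  27  22  27  28
198 :  38  29  24  23 157 172 178 182 183 128  53  24  26  25  23  26  27  26  22  27
199 :  37  28  25  26 147 162 165 167 160  94  37  23  25  26  22  27  23  26  23  30
200 :  38  27  25  27 117 129 154 162 149  78  30  23  23  26  26  22  30  33  36  43
201 :  39  27  23  28  37  41  64  70  92 100 101  70  36  30  46  74  51  43  41  43
202 :  36  29  27  25  26  27  28  29  34 12
[... 631 characters left out ...]
  58  42  41
210 :  80  64  63  67 118 102  71  86 154 167 168 149 122 115 113 114 100  57  41  41
211 : 124  82  65  64  69 103  78  87 154 167 167 149 119 111 110 113 101  57  40  43
212 : 140  90  65  64  64  67  64  87 155 165 168 139 118 114 111 110  85  51  42  40
213 :  91 120  82  64  65  66  63  67 111 159 168 137 118 115 116 116  76  47  43  41
214 :  64 117 124  80  64  63  67  67  69 154 167 136 118 114 115 114  74  45  62  65
215 :  64  69  70  67  64  65  65  67  64 110 159 127 113 112 113  97  70  63  68  64
216 :  66  65  64  64  65  66  64  67  67  68 111 117 100  95  76  67  64  55  47  45
217 :  65  64  63  64  64  66  65  64  64  63  69  79  71  68  60  50  43  41  39  39
```

View pics/k5.png

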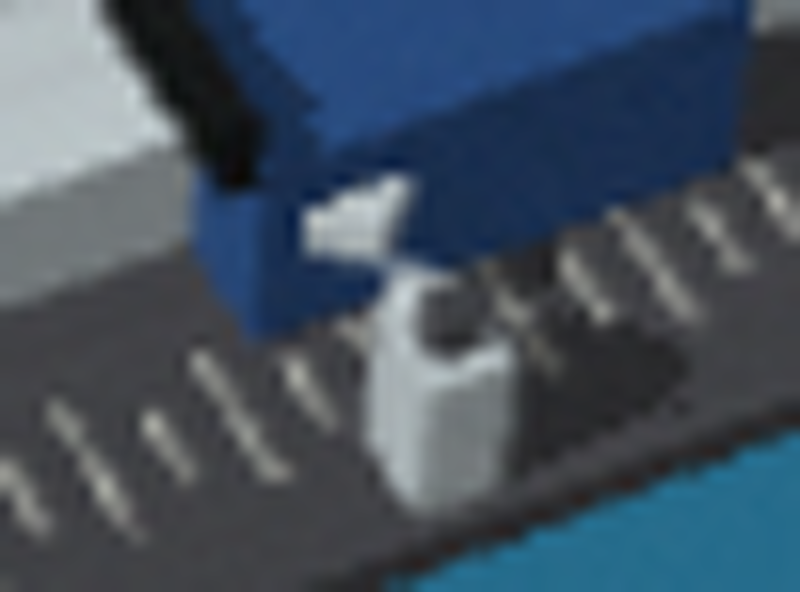

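The pointer tip is at crop (385,258) and the clip's apex at (397,265). Allowing for their 4 mm spacing in x, the pointer is about 1.6 mm short, so I'll nudge it.

Request:
pendant([
  {"trans":[0.0016,0,0],"finger_gap":1},
  {"finger_gap":1},
  {"finger_gap":1},
])

```text
clock: 9.52
eef_pos: [0.6014, 0.1006, 0.0657]
eef_rot: [0.778, 0.628, -0.0, -0.0]
contact_force: [-1.0, -5.3, 3.3]
finger_gap: 1.002
grip_force: 2.6
```

Run:
```python
from h import *
from cell import manip
go((6,98.5,66),90)
A=np.mean([manip.grab_frame("scene")["frame"].astype(float) for _ in range(4)],0).astype(np.uint8);cv2.imwrite("pics/s6.png",A)
a=A.min(2)
print("     "+" ".join(f"{c:3d}" for c in range(272,284)))
for r in range(194,204): print(r,":"," ".join(f"{v:3d}" for v in a[r,272:284]))
```

```text
clock 9.52 tcp holder mm [ 5.7 98.7 65.7] turn [-0.     0.001  0.003] shift [-0.0002  0.0003 -0.0003] F [-1.  -5.3  3.3] gap 1.002 grip 2.6
     272 273 274 275 276 277 278 279 280 281 282 283
194 :  19  26  23  31  28  27  25  25  25  25  25  25
195 :  18  23  27  26  25  24  27  28  58  37  29  23
196 :  20  26  22  27  26  64  95 166 162  76  25  25
197 :  25  27  25  64 161 176 176 182 136  58  25  22
198 :  28  23  53 148 173 179 183 183 110  42  21  20
199 :  27  26  54 147 159 160 168 160  85  27  23  26
200 :  28  27  29  64 119 128 157 125  59  25  23  28
201 :  27  27  27  30  37  40  66  98 100  70  37  29
202 :  29  27  24  27  27  28  29 127 171 153 127  91
203 :  27  25  26  27  27  24  62 162 192 110  70  66
```

Request:
pendant([
  {"finger_gap":0.8},
  {"finger_gap":0.6},
  {"finger_gap":0.5},
  {"finger_gap":0.4},
  {"finger_gap":0.33},
  {"finger_gap":0.33},
], grip_n=40)

```text
clock: 10.22
eef_pos: [0.6013, 0.1006, 0.0659]
eef_rot: [0.778, 0.628, -0.0, 0.0]
contact_force: [-1.8, -5.5, 2.6]
finger_gap: 0.33
grip_force: 3.4
```

Run:
```python
from h import *
from cell import manip
go((6,98.7,66),90)
a=np.mean([manip.grab_frame("scene")["frame"].astype(float) for _ in range(2)],0).astype(np.uint8).min(2)
for r in range(195,203): print(r,":"," ".join(f"{v:3d}" for v in a[r,272:284]))
```

```text
clock 10.22 tcp holder mm [ 5.7 98.6 65.9] turn [-0.     0.001  0.003] shift [ 0.0001  0.0003 -0.0001] F [-1.8 -5.5  2.6] gap 0.33 grip 3.4
195 :  13  20  23  27  26  26  26  26  58  35  26  28
196 :  24  24  23  26  27  61  96 166 159  76  28  22
197 :  20  25  22  64 158 175 175 182 136  58  26  24
198 :  25  23  51 150 173 176 181 182 111  40  28  28
199 :  28  24  54 146 158 157 168 153  82  31  30  23
200 :  24  25  29  64 118 126 159 123  57  23  26  24
201 :  28  25  29  27  39  39  67  99 100  72  35  29
202 :  29  26  25  26  27  22  26 125 168 155 126  90
```

Pointer unmoved. Squeezing the rest of the way.

Request:
pendant([
  {"finger_gap":0.28},
  {"finger_gap":0.2},
  {"finger_gap":0.1},
  {"finger_gap":0},
  {"finger_gap":0},
  {"finger_gap":0},
  {"finger_gap":0},
], grip_n=50)

```text
clock: 10.9
eef_pos: [0.6007, 0.1008, 0.0661]
eef_rot: [0.778, 0.628, -0.001, -0.0]
contact_force: [-5.2, -3.9, 5.0]
finger_gap: 0.265
grip_force: 52.7
```

Run:
```python
from h import *
from cell import manip
go((6,98.7,66),90)
A=np.mean([manip.grab_frame("scene")["frame"].astype(float) for _ in range(2)],0).astype(np.uint8)
a=A.min(2)
for r in range(195,203): print(r,":"," ".join(f"{v:3d}" for v in a[r,272:284]))
cv2.imwrite("pics/k7.png",cv2.resize(A[130:225,220:320],None,fx=6,fy=6,interpolation=cv2.INTER_CUBIC))
```

```text
clock 10.9 tcp holder mm [ 5.  98.7 66.1] turn [-0.001  0.001  0.003] shift [-0.      0.001   0.0001] F [-5.2 -3.9  5. ] gap 0.265 grip 52.7
195 :  25  25  25  25  24  27  25  26  56  34  24  29
196 :  23  25  26  21  23  63  93 165 161  76  24  26
197 :  23  24  24  64 160 175 175 180 149  69  23  23
198 :  27  25  51 147 172 174 180 182 112  42  25  25
199 :  31  25  53 146 160 160 167 152  83  30  27  26
200 :  30  27  26  65 119 126 156 125  56  26  27  25
201 :  28  24  26  29  36  42  67  99 100  70  36  31
202 :  27  25  28  26  26  26  29 127 169 155 124  91
```

View pics/k7.png

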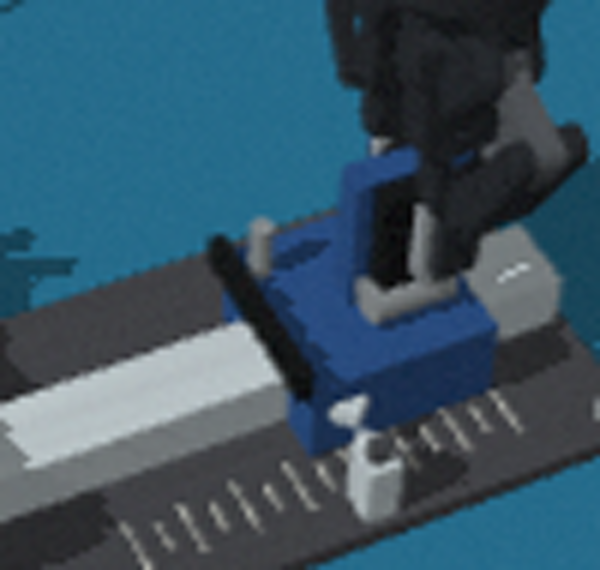

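The lever at (395,235) stands upright and pinched against the plate. The pointer at (352,412) meets the clip's point at (362,432). The grip is steady at 52 N, so I'm handing in.

```bash
python3 -c "
from cell import manip;print(manip.job_done())"
```

```text
the job is handed in; nothing more can be done
None
```

I handed the job in at about 11 s on the clock, still holding: hasp swung well out (about 1.2 rad), pointer on the mark to within about 1 mm by camera, and lever pinched shut at about 50 N. One early wrong-way push on the hasp knob reached about 60 N at the wrist before I backed it off, and it left no visible shift.

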